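Dock the tip-rack stage against its red stop

ROBOT

A 7-joint arm with a two-finger parallel gripper is mounted at the origin on the work surface. World frame = base frame: x ahead of the robot, y to its left, z up, the work surface at z = 0. Lengths are in m, angles in degrees, forces in N, time in s.
With the tool pointing down it reaches from about 0.425 to 1.025 m from the base axis. Payload 9.4 kg.
Tool frame: the origin (TCP) lies midway between the tips of the shut fingers; the grasp point (between the pads) lies 19 mm behind it (r.tcp_to_grasp is the distance from the TCP to the grasp point, in m); y points along the fingers, x is the direction in which the jaws open and shut, and the axes are right-handed (so a half turn about y gives the same grasp; the last joint's range is limited). The gripper opens to 93 mm and grips with 3 to 60 N. Pads are 15 mm wide; open, the fingers measure 128 mm over their backs; the gripper's body (75 mm by 188 mm) begins 65 mm behind the grasp point.
Start: joints at [66.022, 34.337, -0.143, 91.639, 0.103, 54.024, -4.572], TCP at [0.243, -0.683, 0.219] pointing down, gripper open.
Joint ranges: [-147.43, 147.43], [-19.82, 112.94], [-74.19, 73.91], [6.32, 146.72], [-59.91, 239.91], [6.04, 106.73], [-150.56, 150.56]. Speed limits (degrees/s): [127.2, 127.2, 172.46, 172.46, 180, 180, 180].

INTERFACE

Orientations are given as [roll, pitch, yaw] about the fixed x, y, z axes, in that order (R = Rz(yaw) Ry(pitch) Rx(roll)).
In Python, from workcell import readout, grab_frame, camera_info, r gives the robot as it stands.
- The arm moves only by the tool carry_out, never from a script. Its argument "motion" is a list of rows, each a list of 7 numbers: the shift along the world's x, y, z in mm, then the turn, a rotation vector about the world's x, y, z in degrees, then the gripper command: -1 is shut, 1 is fully open, values between are in proportion. In form: [[dx, dy, dz, ax, ay, az, fingers], ...]. A call has 1 to 20 rows; each row shifts and turns the commanded pose from where the row before left it; what a row does not reach is not made up. A row lasts 1/8 s, in which the tool goes at most 62.5 mm and 10.7 degrees, less where a joint would pass 70% of its speed; a pose out of reach is approached as far as the arm can. A call with a gripper value outside its range is refused whole. The fingers move at their own pace and stop on an object; "force" is the grip in N (left out, the last holds). Time passes only in rows, so rows that do not move let the fingers close. It gives the time, the measured TCP pose, the force and the opening at its end, in the units of the state.
- readout.read_state(): the state, without advancing time (a new reading comes with each control period).
- grab_frame(name): name is "side" or "top"; returns (picture, depth): 384x512x3 uint8, red, green, blue; 384x512 float32, m along the optical axis (not along the pixel's ray), 0 where there is no reading.
- camera_info(name): a dict with "intrinsics" (3x3 intrinsics, pixels), "T" (4x4, takes a point from camera to world coordinates). Camera axes: x right, y up, looking along -z (the intrinsics and any distortion apply to the point x, -y, -z); pixel columns grow to the right and rows downward; lengths in m; the calibration is good to about 2 mm. A picture is of the moment at which its call begins. camera_info takes no time and is no camera call.
- r.sign_off(): hands the job in, once; it reports no verdict.
The state is a dict: "time_s": time; "joints": joint angles; "qd": joint speeds; "effort": joint torques, N m; "tool_pos": TCP position; "orientation": TCP orientation; "wrist_force": force on the tool from outside, world axes, zero at the start; "moment": the same for the moment, N m; "width": finger opening in m.
Only numpy, scipy, OpenCV 4.12 (cv2) and the standard library are available. Lean on these libraries where they do the work, as an engineer would, in place of code of your own. Each camera call takes 0.05 s, during which the arm holds its last target. There are 200 camera calls.

TASK

The stage carrying the blue tip rack is locked on its rail. Press the yellow button with closed fingertips and keep it down all the way while you push the stage along the rail until it rests fully against the red stop; then let go and move clear. Do not lift the tip rack out of its tray, and leave the other things on the bench where they are.

Things in the scene. Friction and masses are not known exactly. Their poses are not given: they have to be found in the camera images.
- release_top (a point): centre of the top of the round yellow button, 36 mm across, on the stage; 70 mm above the bench when up, 63 mm when fully pressed. It stands between two upright black cheeks, one on either side along the rail, 58 mm apart inside, tops 82 mm above the bench; open across the rail. A closed gripper pressing the button fits between them and may push on a cheek to drive the stage
- release (a joint): travel of the yellow button in m: 0 = up (locked), 0.007 = fully down. Spring: starts to move at about 2.5 N, fully down at about 5.7 N. Its locking tooth leaves the toothed strip under the stage (a gap every 14 mm) when it is 3 mm down; press 4.5 mm or more. Let go, it springs up into a gap, or stays up to 3.5 mm down under a lug of the strip
- stage_mid (a point): centre of the sliding stage's grey plate, 40 mm above the bench (plate 116 mm long along the rail, 163 mm across, edges 58 mm from this point along the rail). Its axes are the rail's: y runs along the rail, x across it, away from the button; the button is 58 mm from here on the -x side, the tip rack's tray on the +x side
- stage (a joint): how far the stage has slid along the rail from where it stood at the start, in m, positive towards the rail's +y. With the button held down it needs only about 1 to 3 N to move; locked, it has about 1 mm of play
- rail: aluminium base plate of the slide rail, 200 mm across (x) and 420 mm along (y), 12 mm thick, fixed to the bench; origin under its centre, y along the rail, parallel to the slide
- red_stop: red end stop fixed across the rail near one of its ends, a block 90 mm across, 30 mm along the rail, its top 55 mm above the bench. Origin at bench height under its centre, axes as the rail's. With the stage against it, stage_mid is 73 mm from this origin along the rail. It may be at either end
- grey_stop: the same block in grey at the other end of the rail: not the one to go to
- tip_rack: blue pipette-tip rack, 64 mm across the rail, 100 mm along it, 47 mm tall, standing loose in the stage's tray (lip 11 mm high), its top 87 mm above the bench. Origin at the centre of its underside
- blue_bottle: clear glass reagent bottle with a blue cap, 58 mm wide, 125 mm tall; loose, not part of the job; origin at its underside
- dark_bottle: amber glass bottle with a black cap, 62 mm wide, 140 mm tall; loose, not part of the job; origin at its underside
- beaker: empty glass beaker, 68 mm wide, 85 mm tall; loose, not part of the job; origin at its underside
- dishes: clear flat stack of dishes, 80 mm wide, 28 mm tall; loose, not part of the job; origin at its underside
- timer: white bench timer lying flat, 50 x 65 x 18 mm; loose, not part of the job; origin at its underside
- tube_rack: low green micro-tube rack, 60 x 110 mm, 30 mm tall; loose, not part of the job; origin at its underside
- pipette: dark pipette lying on the bench, about 245 mm long, 24 mm high; loose, not part of the job; origin at its underside

How it is judged:
By the outcome, as a careful person would: the job done as asked, in the order asked, and still so for the second after the job is handed in, with the robot touching nothing.
It also fails if it takes over 40 s, if anything falls off the work surface, if the arm or the gripper's body presses on something with over 40 N, if the wrist force passes 120 N, or if a joint passes its speed limit or range.

## Working session

There is one attempt and no reset: what is moved stays moved. The work goes in short steps, Python scripts to look and compute and a tool call to move; the robot and the scene stay as the last step left them, time stands still between calls to the robot, and variables do not carry over. Pictures are saved under pics/ and viewed, about 8 in all and at most 12, crops included, and the job is handed in when it is done.

Besides the shell and the picture viewer there is one more tool, called as name([rows], argument=value, ...), one row to a line, values as JSON. carry_out: Moves the arm, as the interface text tells. Its arguments: {"type":"object","properties":{"motion":{"type":"array","items":{"type":"array","items":{"type":"number"}}},"force":{"type":"number"}},"required":["motion"]}

```bash
mkdir -p pics; cat > h.py <<'E'
import numpy as np, cv2
from workcell import readout, grab_frame, camera_info, r
def grab(n,tag):
    p,d=grab_frame(n); cv2.imwrite(f'pics/{tag}.png',p[:,:,::-1]); np.save(f'{tag}.npy',d); return p,d
def world(n,d,u,v,z=None):
    c=camera_info(n);K=np.array(c['intrinsics']);T=np.array(c['T'])
    ray=np.linalg.inv(K)@[u,v,1.]; ray=np.array([ray[0],-ray[1],-ray[2]])
    if z is None:
        w=d[int(v)-1:int(v)+2,int(u)-1:int(u)+2];w=w[w>0]; s=np.median(w)
    else: s=(z-T[2,3])/(T[:3,:3]@ray)[2]
    return T[:3,:3]@(ray*s)+T[:3,3]
E
python3 - <<'E'
from h import *
for n in('top','side'):
    p,d=grab(n,n+'0'); c=camera_info(n); print({k:np.round(v,3).tolist() if not isinstance(v,str) else v for k,v in c.items()})
a=cv2.imread('pics/top0.png');b=cv2.imread('pics/side0.png')
cv2.imwrite('pics/top0b.png',cv2.resize(a,(800,600)));cv2.imwrite('pics/side0b.png',cv2.resize(b,(800,600)))
print(readout.read_state())
E
```

```text
{'intrinsics': [[367.432, 0.0, 256.733], [0.0, 367.432, 193.163], [0.0, 0.0, 1.0]], 'T': [[0.015, 0.983, -0.182, 0.407], [-1.0, 0.017, 0.01, 0.026], [0.013, 0.181, 0.983, 0.971], [0.0, 0.0, 0.0, 1.0]]}
{'intrinsics': [[492.42, 0.0, 260.446], [0.0, 492.42, 190.636], [0.0, 0.0, 1.0]], 'T': [[-0.762, 0.339, -0.552, -0.012], [-0.647, -0.423, 0.635, 0.754], [-0.018, 0.841, 0.541, 0.691], [0.0, 0.0, 0.0, 1.0]]}
{'time_s': 0.1, 'joints': array([66.02236062, 34.37935248, -0.14624657, 91.67471362,  0.10230328,
       54.02424189, -4.57188311]), 'qd': array([-0.05964246, -0.08266584, -0.07388102, -0.16604724,  0.04671809,
       -0.01568584,  0.05686846]), 'effort': array([ 5.31829748e-03, -7.66552663e+01,  1.50200196e+00, -2.52935171e+01,
       -5.23394637e-02,  1.35699817e-02,  6.66266965e-05]), 'tool_pos': array([ 0.24285496, -0.68266497,  0.21786369]), 'orientation': array([-9.00063586e+01,  7.79187616e-02, -7.04133380e+01]), 'wrist_force': array([ 0.76145979,  0.65276235, -0.47755289]), 'moment': array([ 0.06012589,  0.01076771, -0.01829013]), 'width': 0.09306293222595088}
```

View pics/top0b.png

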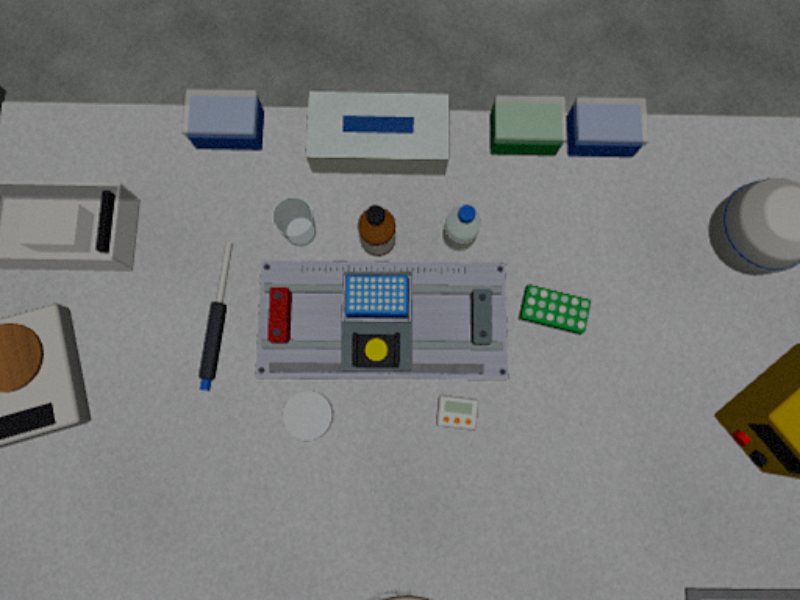

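View pics/side0b.png

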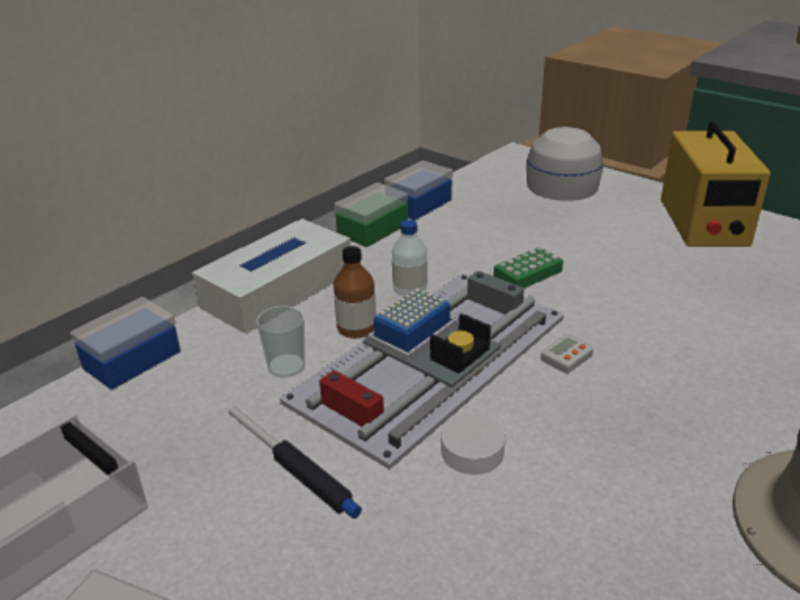

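The top view shows the yellow button at (376,349) and the red stop at (280,315), which is on the world +y side. The grey stop is at (482,316), and the dishes at (307,415) lie near the stage's path on the robot side. The side view agrees.

```bash
python3 - <<'E'
from h import *
a=cv2.imread('pics/top0.png');d=np.load('top0.npy');b=cv2.imread('pics/side0.png');ds=np.load('side0.npy')
def cen(img,m,box):
    mm=np.zeros(m.shape,bool);x0,y0,x1,y1=box;mm[y0:y1,x0:x1]=m[y0:y1,x0:x1];v,u=np.nonzero(mm);return u.mean(),v.mean(),len(u)
def yel(i):
    i=i.astype(int);return (i[:,:,2]>120)&(i[:,:,1]>100)&(i[:,:,0]<90)
u,v,n=cen(a,yel(a),(215,200,270,250));print('btn top',u,v,n,world('top',d,u,v),world('top',d,u,v,.07))
u,v,n=cen(b,yel(b),(270,200,320,235));print('btn side',u,v,n,world('side',ds,u,v),world('side',ds,u,v,.07))
S=.64
for nm,x,y,z in [('c1',266,267,.012),('c2',501,268,.012),('c3',503,373,.012),('c4',262,373,.012),('redtop',280,291,.055),('redbot',278,337,.055),('gtop',482,297,.055),('gbot',482,336,.055),('dish',307,415,.028),('cheekL',357,350,.082),('cheekR',396,350,.082)]:
    print(nm,world('top',d,x*S,y*S).round(4),world('top',d,x*S,y*S,z).round(4))
c=a[150:260,150:340];cv2.imwrite('pics/crop.png',cv2.resize(c,(760,440),interpolation=cv2.INTER_CUBIC))
E
```

```text
btn top 240.23076923076923 223.53205128205127 156 [0.49726885 0.05602719 0.06947704] [0.49721672 0.05600958 0.07      ]
btn side 294.45762711864404 215.92372881355934 118 [0.50024539 0.05384558 0.06767027] [0.49833045 0.0564605  0.07      ]
c1 [0.6404 0.2479 0.0144] [0.641  0.2485 0.012 ]
c2 [ 0.6464 -0.1547  0.013 ] [ 0.6467 -0.1549  0.012 ]
c3 [ 0.4667 -0.1546  0.0157] [ 0.467  -0.1553  0.012 ]
c4 [0.4605 0.2444 0.0131] [0.4605 0.2446 0.012 ]
redtop [0.5908 0.2134 0.0553] [0.5909 0.2135 0.055 ]
redbot [0.5157 0.2126 0.0554] [0.5158 0.2127 0.055 ]
gtop [ 0.5862 -0.1146  0.0579] [ 0.5868 -0.115   0.055 ]
gbot [ 0.5227 -0.1141  0.0567] [ 0.5229 -0.1143  0.055 ]
dish [0.3937 0.1649 0.0274] [0.3937 0.1648 0.028 ]
cheekL [0.4947 0.0842 0.0795] [0.4944 0.084  0.082 ]
cheekR [0.4956 0.0236 0.0806] [0.4954 0.0236 0.082 ]
```

View pics/crop.png

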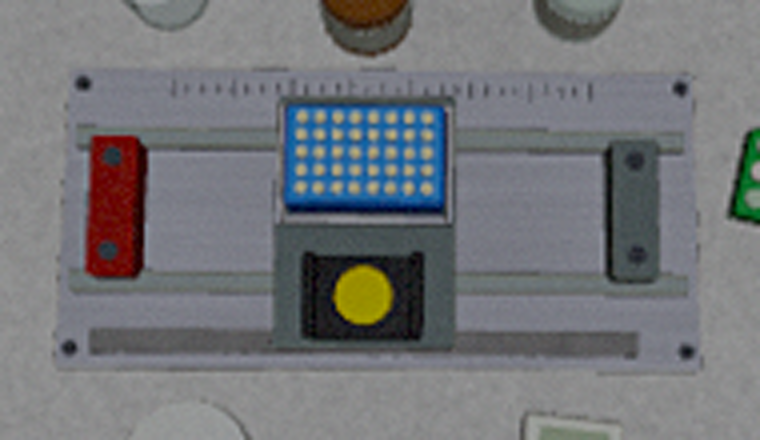

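```bash
python3 - <<'E'
from h import *
for n in('top','side'):
    d=np.load(n+'0.npy');pts=[]
    for v in range(1,383,2):
        for u in range(1,511,2):
            if d[v,u]>0: pts.append(world(n,d,u,v))
    P=np.array(pts)
    for y in np.arange(-.8,.3,.1):
        print(n,round(y,1),[ (round(float(P[m,2].max()),2) if (m:=(P[:,1]>=y)&(P[:,1]<y+.1)&(P[:,0]>=x)&(P[:,0]<x+.1)).any() else None) for x in np.arange(.1,.8,.1)])
E
```

```text
Traceback (most recent call last):
  File "h.py", line 6, in world
    c=camera_info(n);K=np.array(c['intrinsics']);T=np.array(c['T'])
ValueError: time passes only in moves, steps and waits
```

```bash
python3 - <<'E'
from h import *
for n in('top','side'):
    d=np.load(n+'0.npy');c=camera_info(n);K=np.array(c['intrinsics']);T=np.array(c['T'])
    v,u=np.nonzero(d>0);R=np.linalg.inv(K)@np.array([u,v,u*0+1.]);R[1:]*=-1
    P=(T[:3,:3]@(R*d[v,u])).T+T[:3,3]
    for y in np.arange(-.8,.3,.1):
        print(n,round(y,1),[ (round(float(P[m,2].max()),2) if (m:=(P[:,1]>=y)&(P[:,1]<y+.1)&(P[:,0]>=x)&(P[:,0]<x+.1)).any() else None) for x in np.arange(.1,.8,.1)])
E
```

```text
top -0.8 [None, None, None, None, None, None, None]
top -0.7 [0.01, 0.0, 0.0, 0.09, 0.05, 0.12, 0.12]
top -0.6 [0.01, 0.01, 0.15, 0.15, 0.01, 0.12, 0.12]
top -0.5 [0.01, 0.01, 0.01, 0.0, 0.0, 0.01, 0.0]
top -0.4 [0.01, 0.01, 0.0, 0.0, 0.02, 0.0, 0.0]
top -0.3 [0.0, 0.0, 0.01, 0.01, 0.03, 0.03, 0.01]
top -0.2 [0.0, 0.01, 0.02, 0.03, 0.06, 0.09, 0.09]
top -0.1 [0.01, 0.01, 0.02, 0.04, 0.05, 0.13, 0.13]
top -0.0 [0.01, 0.01, 0.01, 0.09, 0.09, 0.14, 0.14]
top 0.1 [0.01, 0.0, 0.03, 0.04, 0.08, 0.09, 0.09]
top 0.2 [0.0, 0.01, 0.03, 0.03, 0.06, 0.09, 0.09]
side -0.8 [None, 0.0, 0.0, 0.15, 0.0, 0.0, None]
side -0.7 [None, 0.0, 0.15, 0.18, 0.15, 0.12, 0.12]
side -0.6 [None, 0.0, 0.18, 0.18, 0.01, 0.12, 0.12]
side -0.5 [0.0, 0.0, 0.1, 0.0, 0.01, 0.0, 0.01]
side -0.4 [0.0, 0.0, 0.0, 0.0, 0.0, 0.0, 0.0]
side -0.3 [0.0, 0.0, 0.0, 0.0, 0.03, 0.03, 0.0]
side -0.2 [0.0, 0.0, 0.02, 0.03, 0.06, 0.06, 0.0]
side -0.1 [0.02, 0.0, 0.02, 0.04, 0.06, 0.13, 0.13]
side -0.0 [0.01, 0.0, 0.0, 0.08, 0.09, 0.14, 0.14]
side 0.1 [0.0, 0.0, 0.03, 0.04, 0.08, 0.09, 0.09]
side 0.2 [0.0, 0.0, 0.03, 0.03, 0.06, 0.09, 0.09]
```

carry_out([
  [0,0,40,0,0,0,-1],
  [0,0,40,0,0,0,-1],
  [39,33,0,0,0,-1,-1],
  [39,33,0,0,0,-1,-1],
  [39,33,0,0,0,-1,-1],
  [39,33,0,0,0,-1,-1],
  [20,42,0,0,0,-1,-1],
  [20,42,0,0,0,-1,-1],
  [20,42,0,0,0,-1,-1],
  [20,42,0,0,0,-1,-1],
  [20,42,0,0,0,-1,-1],
  [20,42,0,0,0,-1,-1],
  [0,50,0,0,0,-1,-1],
  [0,50,0,0,0,-1,-1],
  [0,50,0,0,0,-1,-1],
  [0,50,0,0,0,-1,-1],
  [-6,40,0,0,0,-1,-1],
  [-6,40,0,0,0,-1,-1],
  [-6,40,0,0,0,-1,-1],
  [-6,40,0,0,0,-1,-1],
], force=20)

```text
time_s: 2.6
tool_pos: [0.4945, 0.0622, 0.2985]
orientation: [-90.0, -0.0, -88.4]
wrist_force: [0.3, 1.0, 0.4]
width: 0.0002
```

carry_out([
  [3,0,-45,0,0,0,-1],
  [0,0,-45,0,0,0,-1],
  [0,0,-45,0,0,0,-1],
  [0,0,-40,0,0,0,-1],
  [0,0,-25,0,0,0,-1],
  [0,0,-5,0,0,0,-1],
  [0,0,0,0,0,0,-1],
])

```text
time_s: 3.48
tool_pos: [0.4981, 0.061, 0.0939]
orientation: [-90.0, -0.0, -88.4]
wrist_force: [-0.9, 0.0, -0.4]
width: 0.0001
```

```bash
python3 - <<'E'
from h import *
grab('top','t1');grab('side','s1')
a=cv2.imread('pics/t1.png')[130:280,150:350];b=cv2.imread('pics/s1.png')[130:280,180:380]
cv2.imwrite('pics/c1.png',np.hstack([cv2.resize(x,(400,300),interpolation=cv2.INTER_CUBIC) for x in(a,b)]))
print(readout.read_state()['tool_pos'])
E
```

```text
[0.49854167 0.06099258 0.09455555]
```

View pics/c1.png

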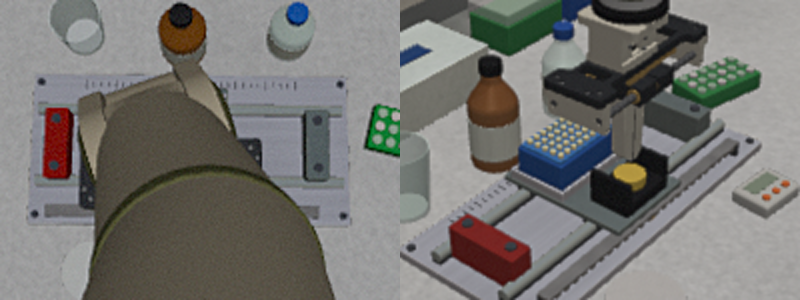

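The side crop shows the closed fingers above the button, between the cheeks and clear of the tip rack.

carry_out([
  [0,0,-12,0,0,0,-1],
  [0,0,-10,0,0,0,-1],
  [0,0,-3,0,0,0,-1],
  [0,0,-3,0,0,0,-1],
  [0,0,-2,0,0,0,-1],
  [0,0,0,0,0,0,-1],
])

```text
time_s: 4.32
tool_pos: [0.498, 0.061, 0.0637]
orientation: [-90.0, -0.0, -88.4]
wrist_force: [-0.0, 0.1, 4.3]
width: 0.0002
```

carry_out([
  [0,0,-2,0,0,0,-1],
  [0,0,-1,0,0,0,-1],
  [0,0,0,0,0,0,-1],
])

```text
time_s: 4.7
tool_pos: [0.4983, 0.0611, 0.0628]
orientation: [-89.9, 0.0, -88.4]
wrist_force: [-6.3, 0.3, 37.0]
width: 0.0006
```

carry_out([
  [0,0,1,0,0,0,-1],
  [0,3,0,0,0,0,-1],
  [0,4,0,0,0,0,-1],
  [0,5,0,0,0,0,-1],
  [0,5,0,0,0,0,-1],
  [0,5,0,0,0,0,-1],
])

```text
time_s: 5.45
tool_pos: [0.498, 0.0829, 0.063]
orientation: [-89.9, -0.0, -88.4]
wrist_force: [-4.0, -1.2, 23.6]
width: 0.0004
```

carry_out([
  [0,6,0,0,0,0,-1],
  [-0.5,6,0,0,0,0,-1],
  [0,6,0,0,0,0,-1],
  [0,6,0,0,0,0,-1],
  [-0.5,6,0,0,0,0,-1],
  [0,6,0,0,0,0,-1],
  [0,6,0,0,0,0,-1],
  [0,4,0,0,0,0,-1],
  [0,2,0,0,0,0,-1],
])

```text
time_s: 6.58
tool_pos: [0.4976, 0.1313, 0.063]
orientation: [-89.9, 0.0, -88.4]
wrist_force: [-2.3, -1.5, 21.1]
width: 0.0003
```

```bash
python3 - <<'E'
from h import *
grab('side','s2')
b=cv2.imread('pics/s2.png')[150:310,150:363]
cv2.imwrite('pics/c2.png',cv2.resize(b,(800,600),interpolation=cv2.INTER_CUBIC))
E
```

```text
(no output)
```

View pics/c2.png

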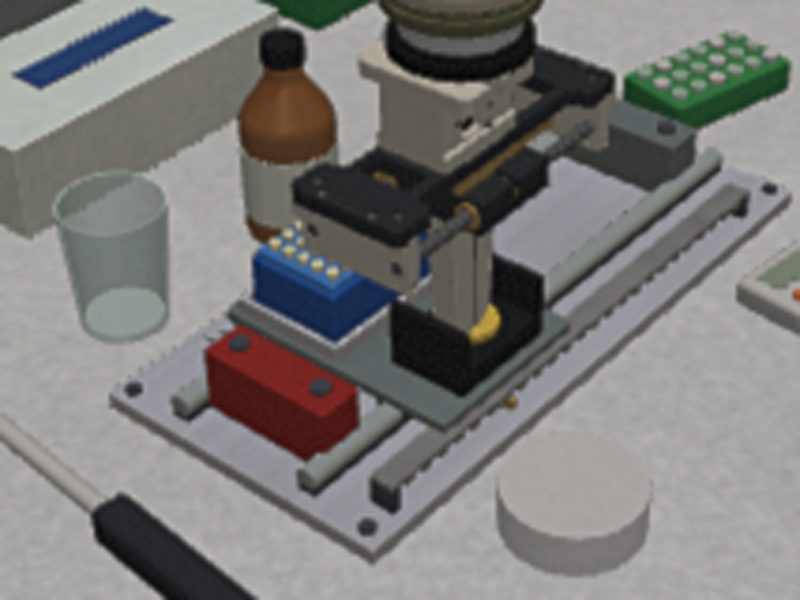

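The side view shows the stage has moved with the fingers and the button is down. A gap of roughly 15 mm remains to the red stop, so I'll approach it slowly.

carry_out([
  [0,3,0,0,0,0,-1],
  [0,3,0,0,0,0,-1],
  [0,2,0,0,0,0,-1],
  [0,2,0,0,0,0,-1],
  [0,2,0,0,0,0,-1],
  [0,1,0,0,0,0,-1],
])

```text
time_s: 7.38
tool_pos: [0.4975, 0.1442, 0.0631]
orientation: [-89.9, 0.0, -88.4]
wrist_force: [-2.7, -0.9, 22.2]
width: 0.0007
```

carry_out([
  [0,1.5,0,0,0,0,-1],
  [0,1.5,0,0,0,0,-1],
  [0,1.5,0,0,0,0,-1],
  [0,1.5,0,0,0,0,-1],
  [0,0,0,0,0,0,-1],
])

```text
time_s: 8.0
tool_pos: [0.4974, 0.1486, 0.063]
orientation: [-89.9, -0.1, -88.5]
wrist_force: [-2.1, -6.4, 22.1]
width: 0.0006
```

carry_out([
  [0,1.5,0,0,0,0,-1],
  [0,1.5,0,0,0,0,-1],
  [0,1,0,0,0,0,-1],
  [0,0,0,0,0,0,-1],
])

```text
time_s: 8.5
tool_pos: [0.4973, 0.1495, 0.063]
orientation: [-90.0, -0.3, -88.6]
wrist_force: [-0.7, -15.3, 24.3]
width: 0.0005
```

```bash
python3 - <<'E'
from h import *
grab('side','s3')
b=cv2.imread('pics/s3.png')[200:290,190:310]
cv2.imwrite('pics/c3.png',cv2.resize(b,(800,600),interpolation=cv2.INTER_CUBIC))
E
```

```text
(no output)
```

View pics/c3.png

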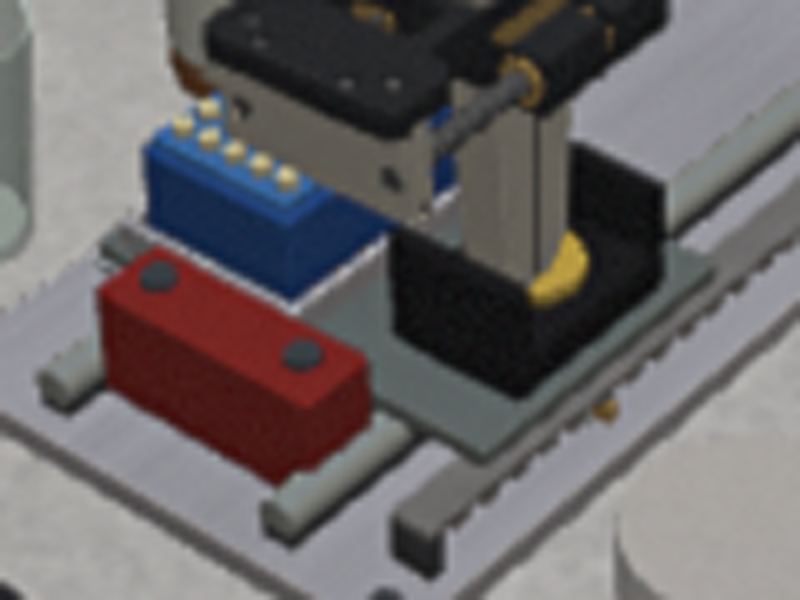

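The stage is hard against the red stop: the side force rises to 15 N with almost no further motion. Now I'll ease the side push slightly, lift straight up with a light bias still towards the stop, then move clear.

carry_out([
  [0,-1,0,0,0,0,-1],
  [0,0,2,0,0,0,-1],
  [0,0,3,0,0,0,-1],
  [0,0,4,0,0,0,-1],
  [0,0,4,0,0,0,-1],
  [0,-3,2,0,0,0,-1],
  [0,-3,8,0,0,0,-1],
  [0,0,30,0,0,0,-1],
  [0,0,45,0,0,0,-1],
  [0,0,45,0,0,0,-1],
  [0,-40,30,0,0,0,-1],
  [0,-50,0,0,0,0,-1],
  [0,-50,0,0,0,0,-1],
  [0,-50,0,0,0,0,-1],
  [0,-50,0,0,0,0,-1],
  [0,-50,0,0,0,0,-1],
  [0,0,0,0,0,0,-1],
])

```text
time_s: 10.68
tool_pos: [0.4961, -0.1473, 0.2349]
orientation: [-90.0, -0.1, -88.8]
wrist_force: [-0.1, 0.7, -0.7]
width: 0.0004
```

```bash
python3 - <<'E'
from h import *
grab('side','s4');a,d=grab('top','t4');s0=cv2.imread('pics/top0.png')
b=cv2.imread('pics/s4.png')[200:290,190:310];t=cv2.imread('pics/t4.png')[150:260,130:277]
cv2.imwrite('pics/c4.png',np.hstack([cv2.resize(x,(400,300),interpolation=cv2.INTER_CUBIC) for x in(b,t)]))
i=cv2.imread('pics/t4.png').astype(int);m=(i[:,:,2]>120)&(i[:,:,1]>100)&(i[:,:,0]<90);m[:200]=0;m[250:]=0;m[:,:150]=0;m[:,270:]=0
v,u=np.nonzero(m);print(len(u),u.mean(),v.mean(),world('top',d,u.mean(),v.mean(),.07),world('top',d,u.mean(),v.mean()))
print(readout.read_state())
E
```

```text
163 204.87730061349694 223.33128834355827 [0.49627462 0.14266087 0.07      ] [0.49661719 0.14311183 0.06652677]
{'time_s': 10.775, 'joints': array([ 11.3359729 ,  18.97488093,  -2.0024572 , 117.56895366,
         0.92347438,  43.48137825, -79.71903104]), 'qd': array([-1.60059268, -0.07960317, -1.08672771,  0.2739879 , -0.08262832,
       -0.1523527 , -0.14876755]), 'effort': array([  1.76436402, -51.04113936,   1.6072287 , -21.71901047,
         0.09410609,  -0.07143202,   0.08111485]), 'tool_pos': array([ 0.49665994, -0.14326434,  0.23479019]), 'orientation': array([-9.00075889e+01,  1.72987333e-02, -8.84910583e+01]), 'wrist_force': array([ 0.70519873, -0.45809944,  0.11345138]), 'moment': array([ 0.04302636,  0.02979823, -0.0089446 ]), 'width': 0.0004574745916991848}
```

View pics/c4.png

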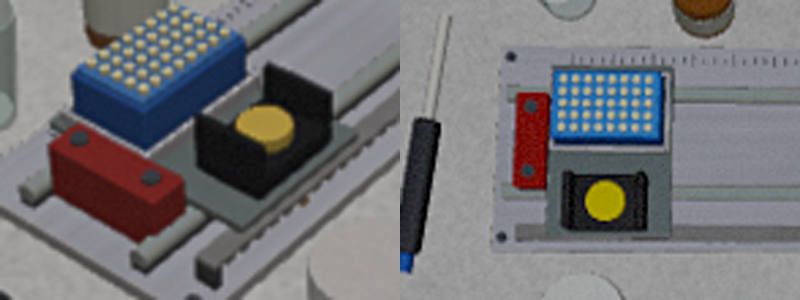

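```bash
python3 -c "
from h import *
print(r.sign_off())"
```

```text
the job is handed in; nothing more can be done
None
```

The stage now rests against the red stop, and I've handed the job in. I pressed the button fully down with closed fingertips at about 20–37 N. I kept it down (fingertip height about 63 mm) while pushing the stage, then lifted straight up and moved clear, finishing at about 10.8 s on the clock.

- **Contact with the stop:** at the end of the push, the side force rose from about 1 N to 15 N with almost no further movement. The last pictures show the plate's edge touching the red stop.
- **Travel:** the button moved about 87 mm in the top view, where I had estimated about 83 mm. I put the 3–4 mm difference down to measuring error on the stop.
- **After letting go:** the button height read about 67 mm, against 70 mm when fully up. It has come up from the pressed 63 mm but may still be partly down under a lug, which your description allows.
- **Tip rack and other things:** the rack is still in its tray. The beaker, dark bottle, dishes and pipette look unmoved in the final crop. I did not check the blue bottle, timer and tube rack after the final move, though the arm felt no unexpected contact.

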